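# Fit the strainer disk and its lock ring

## Robot

A 6-joint arm with a two-finger parallel gripper is mounted at the origin on a cart in front of the work surface, level with it; the furniture and walls round the work are solid. World frame = base frame: x ahead of the robot, y to its left, z up, the work surface at z = 0. Lengths are in m, angles in degrees, forces in N, time in s.
With the tool pointing down it reaches from about 0.375 to 0.9 m from the base axis. Payload 3.1 kg.
Tool frame: the origin (TCP) lies on the centre line of the jaws, within the pads' length; the fingertips stand 22 mm ahead of it and the grasp point (between the pads) lies 3 mm ahead of it; z points along the fingers, y is the line along which they close (so a half turn about z gives the same grasp; the last joint's range is limited). The gripper opens to 87 mm and grips with 3 to 60 N. Pads are 19 mm wide; open, the fingers measure 117 mm over their backs; the gripper's body (75 mm by 190 mm) begins 51 mm behind the grasp point.
Start: joints at [-79.269, 30.224, 82.088, -0, 67.689, -10.227], TCP at [0.224, -0.584, 0.245] pointing down, gripper open.
Joint ranges: [-176.69, 176.69], [-43.24, 126.21], [12.49, 139.97], [-82, 262], [0, 151.66], [-163.58, 163.58]. Speed limits (degrees/s): [159.86, 159.86, 180, 180, 180, 180].

## Interface

Orientations are given as a 3x3 rotation matrix whose columns are the frame's x, y, z axes.
In Python, from rig import * gives the robot as it stands.
- The arm moves only by the shell command python3 -m jog 'ROWS'. ROWS is text: rows parted by semicolons, each of 7 numbers parted by spaces: the shift along the tool's x, y, z in mm, then the turn, a rotation vector about the tool's x, y, z in rad, then the finger opening in mm, from 0 to 87. In form: tx ty tz ax ay az fingers; .... A call has 1 to 12 rows; each row shifts and turns the commanded pose from where the row before left it, along the tool's axes as they then stand; what a row does not reach is not made up. A row lasts 1/8 s, in which the tool goes at most 62.5 mm and 10.7 degrees, less where a joint would pass 70% of its speed; a pose out of reach is approached as far as the arm can. A call with a gripper value outside its range is refused whole. The fingers move at their own pace and stop on an object; the grip force is fixed at half the most. Time passes only in rows, so rows that do not move let the fingers close. It gives the time, the measured TCP pose, the force, the opening and the grip force at its end, in the units of the state.
- read_state(): the state, without advancing time (a new reading comes with each control period).
- capture(name): name is "scene" or "top" or "wrist"; returns a dict with "color" (480x640x3 uint8, red, green, blue), "camera_matrix" (3x3 intrinsics, pixels), "distortion" ([k1, k2, p1, p2, k3] as OpenCV has them; the pictures are not rectified), "R" (3x3) and "t" (3): a world point X has camera coordinates R X + t. Camera axes: x right, y down, z forward; pixel columns grow to the right and rows downward; lengths in m; the calibration is good to about 2 mm. A picture is of the moment at which its call begins. There is no depth.
- hand_in(): hands the job in; it is judged then, once.
Trained networks look in the newest picture that a camera, given by its name, has taken for a name from the list of things; names that differ only in an ending like _2 or _b are one class to them, and where a whole thing is asked for, a point or a joint stands for the part that bears it (a point fixed in the world has none). Each returns a list of dicts, best first, with "conf" (0 to 1); they miss things now and then, are a little off and sometimes report something else, mostly with a low value. They report only what shows in the picture. A call takes as long as a camera call. They do not tell look-alikes from the thing itself.
- find_in(camera, target): "at" ([x, y, z] in m, in world coordinates, good to about 4 mm: the middle of the surface that is visible of it).
- trace(camera, target): "pixels" (480x640 bool, what is visible of it).
- place_of(camera, target): "at" ([x, y, z] in m, in world coordinates, good to about 4 mm: a listed point, or the origin of a listed thing).
The state is a dict: "time_s": time; "joint_positions": joint angles; "qvel": joint speeds; "tau": joint torques, N m; "position": TCP position; "tcp_rot": TCP orientation; "force": force on the tool from outside, world axes, zero at the start; "moment": the same for the moment, N m; "opening": opening from 0.0 (shut) to 1.0 (fully open); "grasp_force": force on a finger pad.
Only numpy, scipy, OpenCV 4.12 (cv2) and the standard library are available. Lean on these libraries where they do the work, as an engineer would, in place of code of your own. Each camera call takes 0.05 s, during which the arm holds its last target. There are 200 camera calls.

## Task

Put the strainer back together: set the steel perforated disk flat in the mouth of the grey housing, knob up, then put the blue ring over it with its yellow marks above the yellow pins, and turn the ring clockwise as seen from above, at least most of the way to its stop, so that it locks under the pins. Let go of everything, and leave the plain red blanking disk where it lies.

Things in the scene. Friction and masses are not known exactly. Their poses are not given: they have to be found in the camera images.
- housing: Grey strainer housing on a plywood board (110 x 110 x 12 mm), fixed. Upright round neck, outer diameter 49 mm, open on top, rim 70 mm above the bench. Two yellow pins, 6 mm thick, stand out level along +x and -x, axis 5 mm below the rim, to 32 mm from the neck's axis. Pipe stubs low on +y and -y (top at 43 mm). Origin: neck axis at bench height; z up; a half turn about z is the same.
- mouth (a point): Centre of the housing's mouth at rim height, axes as the housing's. The mouth narrows from 45 mm across at the rim to 39 mm at a flat ledge 6 mm lower, where the disk lies (its origin then 6 mm below this point, 2.5 mm play all round). The fitted lock ring rests on the rim: its origin 22 mm below this point, 4 mm play all round; it turns freely.
- strainer_disk: Steel disk with small dark holes, diameter 34 mm, 4 mm thick, lying on the bench; upright round steel knob, diameter 12 mm, in its middle, top 34 mm above the underside; 0.04 kg. Origin: centre of the underside; z along the knob. Grip the knob at any yaw; fingertips kept 5 mm above the disk's top stay clear of the housing's rim when it is seated.
- blank_disk: Plain red disk with a red knob, same shape and size as the strainer disk: the wrong part, leave it. Origin: centre of its underside. The two disks may be swapped in place.
- lock_ring: Blue bayonet ring, 54 mm high, 0.12 kg, standing on its skirt (outer diameter 66, inner 57 mm). Two J slots, open below at +x and -x under yellow marks, take the housing's pins (13 degrees of play each way): it goes down with its x along the housing's x, then turns clockwise from above (yaw falls), stop at 69 degrees. Origin: centre of underside, z up; a half turn is the same.
- ring_collar (a point): Grip point on the lock ring's axis, 49 mm above its underside, axes as the ring's. Here is a square hollow collar, from 28 to 54 mm above the underside, 40 mm wide along the ring's y (fingers close along y), 44 mm along x. A 28 mm hole runs down through it for the disk's knob. On the neck, the ring can be turned while held up to 7 mm above its rest.
Mind the look-alikes: they are no part of the job. Of the things that look like the strainer_disk, the middle-sized one is meant.

How it is judged (in metres and radians):
On the way, in this order (a step that is already met when the one before it is completed fails the run):
1. the strainer disk lies flat on the ledge in the mouth, let go (horizontal distance between strainer_disk and mouth below 0.006 m and z of strainer_disk in the frame of mouth below -0.004 m and angle between strainer_disk's own z axis and vertical below 0.12 rad and contact force between the fingers and strainer_disk below 0.1 N), for 0.2 s.
2. the lock ring is down over the neck and turned clockwise under the pins (horizontal distance between lock_ring and mouth below 0.008 m and z of lock_ring in the frame of mouth below -0.013 m and angle between the x axis of lock_ring and the x axis of housing, either way round above 0.6 rad), for 0.2 s.
At the end, for the whole second after the job is handed in: Strainer disk flat (7 degrees) on the ledge, within 6 mm of the mouth's centre and 2 mm of the ledge; lock ring level (7 degrees) over it, within 8 mm of the axis, at most 4 mm above its rest, turned at least 34 degrees clockwise from the housing's x axis, at rest (horizontal distance between strainer_disk and mouth below 0.006 m and z of strainer_disk in the frame of mouth below -0.004 m and angle between each of strainer_disk, lock_ring's own z axis and vertical below 0.12 rad and horizontal distance between lock_ring and mouth below 0.008 m and z of lock_ring in the frame of mouth below -0.018 m and angle between the x axis of lock_ring and the x axis of housing, either way round above 0.6 rad and linear speed of lock_ring below 0.02 m/s); the robot touches nothing.
It fails at once if the red blanking disk is moved more than 30 mm (distance of blank_disk from where it was at the start of the episode above 0.03 m).
It also fails if it takes over 51 s, if anything falls off the work surface, if the arm or the gripper's body presses on something with over 40 N, if the wrist force passes 120 N, or if a joint passes its speed limit or range.

## Working session

There is one attempt and no reset: what is moved stays moved. The work goes in short steps, Python scripts to look and compute and a shell command to move; the robot and the scene stay as the last step left them, time stands still between calls to the robot, and variables do not carry over. Pictures are saved under pics/ and viewed, at most 10 in all, crops included, and the job is handed in when it is done.

```bash
mkdir -p pics; cat > h.py <<'E'
from rig import *
import numpy as np, cv2
def ray(c,uv):
    p=cv2.undistortPoints(np.array([[uv]],float),np.array(c["camera_matrix"]),np.array(c["distortion"]))[0,0]
    R=np.array(c["R"]);t=np.array(c["t"]); d=R.T@np.array([p[0],p[1],1.]); return -R.T@t,d/np.linalg.norm(d)
def atz(c,uv,z):
    o,d=ray(c,uv); return o+d*(z-o[2])/d[2]
def tri(rs):
    A=sum(np.eye(3)-np.outer(d,d) for o,d in rs); b=sum((np.eye(3)-np.outer(d,d))@o for o,d in rs)
    return np.linalg.solve(A,b)
def proj(c,X):
    r=cv2.Rodrigues(np.array(c["R"]))[0]
    return cv2.projectPoints(np.array([X],float),r,np.array(c["t"],float),np.array(c["camera_matrix"]),np.array(c["distortion"]))[0][0,0]
def save(n,im): cv2.imwrite("pics/"+n+".png",np.ascontiguousarray(im[...,::-1]))
E
python3 - <<'E'
from h import *
import pickle
C={}
for n in("scene","top"):
    C[n]=capture(n); save(n,C[n]["color"])
    print(n,"cam at",np.round(-np.array(C[n]["R"]).T@C[n]["t"],3))
    for t in("housing","mouth","strainer_disk","blank_disk","lock_ring","ring_collar"):
        for d in place_of(n,t): print(t,np.round(d["at"],3),round(d["conf"],2),np.round(proj(C[n],d["at"])))
pickle.dump(C,open("c0.pkl","wb"))
E
```

```text
scene cam at [-0.008 -0.478  0.59 ]
housing [ 0.494 -0.024 -0.001] 0.69 [323. 285.]
mouth [ 0.498 -0.023  0.072] 0.61 [325. 256.]
strainer_disk [ 0.433 -0.158 -0.002] 0.69 [354. 337.]
strainer_disk [ 0.437 -0.288 -0.   ] 0.55 [418. 379.]
strainer_disk [ 0.508 -0.264  0.   ] 0.51 [429. 346.]
blank_disk [ 0.518 -0.157  0.001] 0.57 [383. 312.]
lock_ring [0.442 0.254 0.003] 0.97 [219. 238.]
top cam at [0.373 0.007 1.096]
housing [ 0.499 -0.025 -0.001] 0.62 [341. 260.]
mouth [ 0.496 -0.026  0.071] 0.63 [343. 257.]
strainer_disk [ 0.429 -0.159 -0.   ] 0.95 [416. 296.]
strainer_disk [ 0.505 -0.261 -0.002] 0.66 [470. 254.]
strainer_disk [ 0.444 -0.287 -0.002] 0.45 [485. 286.]
blank_disk [ 0.518 -0.164  0.002] 0.81 [416. 247.]
blank_disk [0.446 0.254 0.045] 0.73 [183. 290.]
lock_ring [0.444 0.255 0.002] 0.97 [188. 293.]
ring_collar [0.447 0.256 0.046] 0.74 [181. 290.]
```

View pics/scene.png

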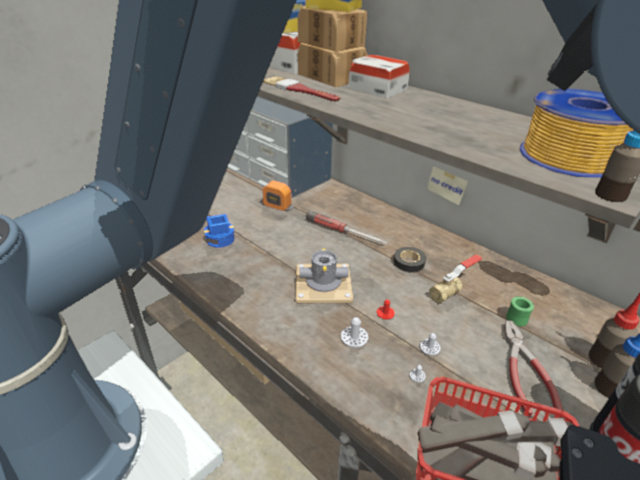

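View pics/top.png

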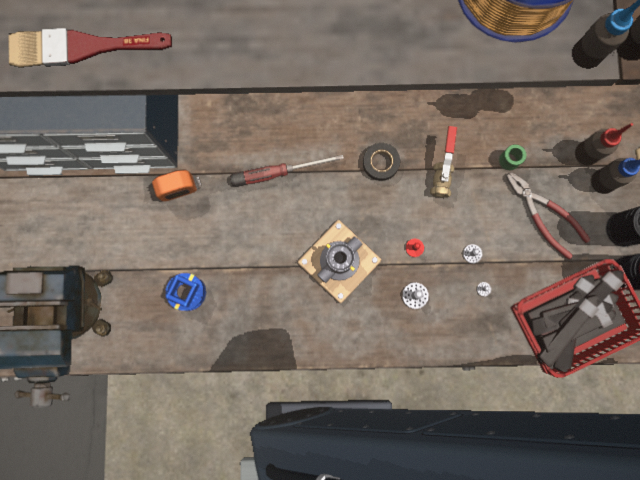

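The candidates for strainer_disk in the top image are (415,295) large, (472,253) middle and (484,289) small, plus the red blank at (415,247). The middle one at (472,253) is meant, being the same size as the blank. I'll confirm that in an enlarged crop.

```bash
python3 - <<'E'
from h import *
import pickle
C=pickle.load(open("c0.pkl","rb"))
c=C["top"]["color"]; s=C["scene"]["color"]
cr=lambda im,x,y,w,h,k:cv2.resize(im[y:y+h,x:x+w],None,fx=k,fy=k,interpolation=cv2.INTER_CUBIC)
a=np.hstack([cr(c,400,230,100,75,4),cr(c,300,222,80,75,4)][:2])
b=np.hstack([cr(c,155,262,60,60,4),cr(s,200,205,40,60,4),cr(s,294,245,80,60,4)])
w=max(a.shape[1],b.shape[1]); pad=lambda i:np.pad(i,((0,0),(0,w-i.shape[1]),(0,0)))
save("crop",np.vstack([pad(a),pad(b)])); 
for n in C:
    im=C[n]["color"]; hsv=cv2.cvtColor(im,cv2.COLOR_RGB2HSV)
    m=((hsv[...,0]>20)&(hsv[...,0]<35)&(hsv[...,1]>170)&(hsv[...,2]>110)).astype(np.uint8)
    k,l,st,ce=cv2.connectedComponentsWithStats(m)
    for i in range(1,k):
        if 3<st[i,4]<100: print(n,"yellow",st[i].tolist(),np.round(ce[i],1))
    capture(n)
    for d in trace(n,"strainer_disk"):
        p=d["pixels"]; ys,xs=np.nonzero(p); print(n,"disk",round(d["conf"],2),xs.min(),xs.max(),ys.min(),ys.max(),p.sum())
    for d in trace(n,"blank_disk"):
        p=d["pixels"]; ys,xs=np.nonzero(p); print(n,"blank",round(d["conf"],2),xs.min(),xs.max(),ys.min(),ys.max(),p.sum())
E
```

```text
scene yellow [286, 20, 11, 11, 58] [292.5  24.9]
scene yellow [607, 127, 7, 2, 8] [610.  127.1]
scene yellow [615, 126, 13, 3, 16] [621. 127.]
scene yellow [584, 129, 32, 3, 58] [598.5 130.3]
scene yellow [617, 130, 7, 2, 9] [620.3 130.6]
scene yellow [597, 134, 15, 3, 21] [604.2 134.7]
scene yellow [613, 135, 6, 1, 6] [615.5 135. ]
scene yellow [588, 137, 4, 2, 5] [589.6 137.8]
scene yellow [593, 138, 4, 1, 4] [594.5 138. ]
scene yellow [598, 138, 3, 2, 4] [598.8 138.8]
scene yellow [598, 142, 10, 2, 11] [602.3 142.9]
scene yellow [596, 146, 8, 2, 12] [599.8 146.4]
scene yellow [597, 150, 12, 2, 13] [602.6 150.2]
scene yellow [594, 153, 16, 2, 26] [602.4 153.5]
scene yellow [593, 157, 10, 2, 11] [597.3 157.1]
scene yellow [579, 159, 6, 2, 6] [581.5 159.8]
scene yellow [594, 161, 5, 2, 6] [595.8 161.2]
scene yellow [576, 163, 4, 1, 4] [577.5 163. ]
scene yellow [587, 168, 9, 2, 12] [591.  168.2]
scene yellow [586, 171, 7, 1, 7] [589. 171.]
scene yellow [324, 267, 2, 3, 4] [324.2 268. ]
scene disk 0.89 342 367 319 347 508
scene disk 0.82 420 439 333 354 302
scene disk 0.65 411 423 367 380 136
scene blank 0.68 377 394 300 319 215
top disk 0.8 463 481 245 262 260
top disk 0.64 403 427 283 307 503
top disk 0.61 476 490 281 295 166
top disk 0.23 166 206 273 310 1081
top blank 0.66 406 423 238 256 266
```

View pics/crop.png

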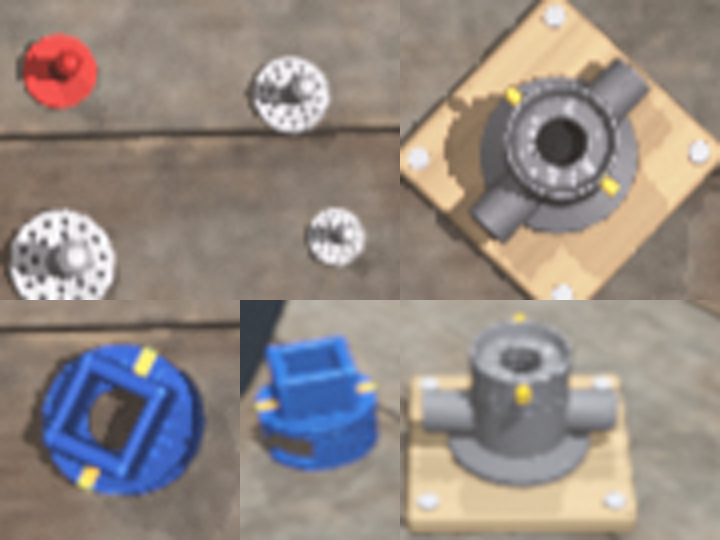

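The crop confirms it: the middle disk at (472,253) in the top image matches the red blank in size (19 px), while the others are 25 and 14 px. The pins are at about (328,246) and (352,269), and the ring marks at (192,277) and (177,307).

```bash
python3 - <<'E'
from h import *
import pickle
C=pickle.load(open("c0.pkl","rb")); T=C["top"];S=C["scene"]
print("disk tri",tri([ray(T,(472.3,253.6)),ray(S,(430,348))]), "top z2",atz(T,(472.3,253.6),.004), "scene",atz(S,(430,348.5),.004))
print("knob tri",tri([ray(T,(475.6,252.2)),ray(S,(431.5,336))]))
p=[atz(T,q,.066) for q in((328.3,246.3),(352.5,268.8))]; d=p[0]-p[1]; print("pins",p,"mid",(p[0]+p[1])/2,np.degrees(np.arctan2(d[1],d[0])),np.linalg.norm(d))
print("pin tri",tri([ray(T,(352.5,268.8)),ray(S,(324.6,268.3))]))
p=[atz(T,q,.028) for q in((191.8,277.3),(177,306.8))]; d=p[0]-p[1]; print("marks",p,"mid",(p[0]+p[1])/2,np.degrees(np.arctan2(d[1],d[0])),np.linalg.norm(d))
print("mark tri",tri([ray(T,(191.8,277.3)),ray(S,(231.5,226.5))]),tri([ray(T,(177,306.8)),ray(S,(206.5,231.5))]))
s=read_state();R=np.array(s["tcp_rot"]);print(np.round(R,3),s["position"],s["time_s"])
W=capture("wrist");Rw=np.array(W["R"]);print("wcam pos in tool",R.T@(-Rw.T@W["t"]-s["position"]),"axes in tool\n",np.round(R.T@Rw.T,2))
E
```

```text
disk tri [ 0.50568643 -0.26694974 -0.00097643] top z2 [ 0.50456921 -0.26505118  0.004     ] scene [ 0.50107353 -0.26984901  0.004     ]
knob tri [ 0.50434531 -0.26537277  0.02886086]
pins [array([ 0.51508   , -0.00190214,  0.066     ]), array([ 0.47513701, -0.04264113,  0.066     ])] mid [ 0.4951085  -0.02227164  0.066     ] 45.565258428013266 0.05705355202707527
pin tri [ 0.47566199 -0.04309607  0.06522624]
marks [array([0.46990791, 0.24164791, 0.028     ]), array([0.41826557, 0.26720213, 0.028     ])] mid [0.44408674 0.25442502 0.028     ] -26.32761766195073 0.057618993095951095
mark tri [0.47031372 0.24126176 0.02830345] [0.41941576 0.26680831 0.02650218]
[[ 0.934  0.358 -0.   ]
 [ 0.358 -0.934  0.   ]
 [-0.    -0.    -1.   ]] [ 0.22356721 -0.58360737  0.24452521] 1.0
wcam pos in tool [ 0.07154881 -0.00103507 -0.13955973] axes in tool
 [[-0.   -0.96 -0.26]
 [ 1.   -0.   -0.  ]
 [ 0.   -0.26  0.96]]
```

```bash
python3 -m jog '47 -24.5 0 0 0 0 40; 47 -24.5 0 0 0 0 40; 47 -24.5 0 0 0 0 40; 47 -24.5 0 0 0 0 40; 47 -24.5 0 0 0 0 40; 47 -24.5 0 0 0 0 40; 47 -24.5 0 0 0 0 40; 47 -24.5 0 0 0 0 40; 0 0 0 0 0 0 40; 0 0 0 0 0 0 40'
python3 - <<'E'
from h import *
W=capture("wrist"); 
im=W["color"].copy()
for p in((.5045,-.2655,.004),(.5045,-.2655,.034)): print(proj(W,p))
save("w1",im)
for d in trace("wrist","strainer_disk"):
    p=d["pixels"]; ys,xs=np.nonzero(p); print(d["conf"],xs.min(),xs.max(),ys.min(),ys.max())
for d in place_of("wrist","strainer_disk"): print(d)
E
```

```text
time_s: 2.3
position: [0.5045, -0.2661, 0.2445]
tcp_rot: [[0.933, 0.359, -0.0], [0.359, -0.933, -0.0], [-0.0, 0.0, -1.0]]
force: [-1.3, 0.0, 0.3]
opening: 0.459
grasp_force: 0.0
[320.43137748 214.39203654]
[320.46942932 220.03490287]
0.83 305 336 199 229
0.78 184 225 221 263
0.69 303 324 262 283
{'at': [0.4406, -0.2837, 0.0011], 'conf': 0.8}
{'at': [0.4301, -0.1592, -0.0014], 'conf': 0.79}
{'at': [0.5066, -0.2673, 0.0007], 'conf': 0.58}
```

View pics/w1.png

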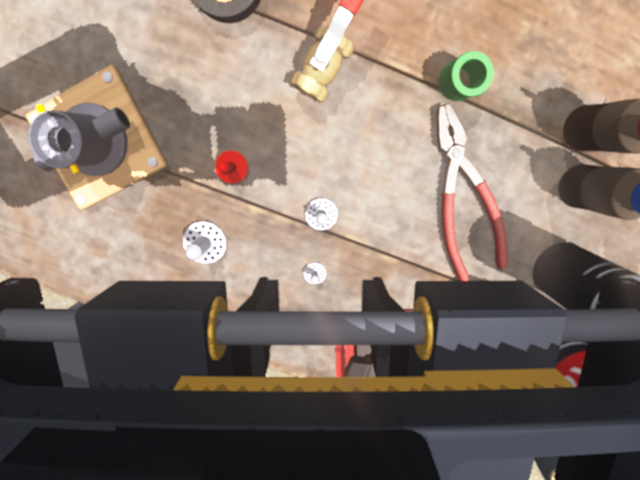

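The wrist view shows the strainer disk at (320,214), exactly where projected. The red blank is at (231,167), the small disk at (315,272) and the large one at (204,242). I'll descend and grip the knob.

```bash
python3 -m jog '0 0 45 0 0 0 40; 0 0 45 0 0 0 40; 0 0 45 0 0 0 40; 0 0 45 0 0 0 40; 0 0 22 0 0 0 40; 0 -0.5 9.5 0 0 0 40; 0 0 0 0 0 0 40; 0 0 0 0 0 0 0; 0 0 0 0 0 0 0; 0 0 0 0 0 0 0; 0 0 0 0 0 0 0'
```

```text
time_s: 3.82
position: [0.5047, -0.2658, 0.0336]
tcp_rot: [[0.934, 0.358, 0.001], [0.358, -0.934, -0.001], [0.001, 0.001, -1.0]]
force: [-0.5, -0.2, 3.4]
opening: 0.123
grasp_force: 30.0
```

```bash
python3 -m jog '0 0 -40 0 0 0 0; 0 0 -45 0 0 0 0; 0 0 -45 0 0 0 0; 4 -46 0 0 0 0 0; 4 -46 0 0 0 0 0; 4 -46 0 0 0 0 0; 3 -46 0 0 0 0 0; 3 -47 0 0 0 0 0; 0 0 0 0 0 0 0; 0 0 0 0 0 0 0'
python3 - <<'E'
from h import *
W=capture("wrist"); save("w2",W["color"]); import pickle; pickle.dump(W,open("w2.pkl","wb"))
print(proj(W,(.4951,-.0223,.07)),place_of("wrist","mouth"),read_state()["position"])
for p in((.5151,-.0019,.066),(.4751,-.0426,.066)): print(proj(W,p))
im=W["color"]; hsv=cv2.cvtColor(im,cv2.COLOR_RGB2HSV)
m=((hsv[...,0]>20)&(hsv[...,0]<35)&(hsv[...,1]>170)&(hsv[...,2]>110)).astype(np.uint8)
k,l,st,ce=cv2.connectedComponentsWithStats(m)
for i in range(1,k):
    if st[i,4]>15: print("yellow",st[i].tolist(),np.round(ce[i],1))
E
```

```text
time_s: 5.08
position: [0.4395, -0.0438, 0.1633]
tcp_rot: [[0.934, 0.358, 0.002], [0.358, -0.934, -0.001], [0.001, 0.001, -1.0]]
force: [0.3, 0.5, -0.9]
opening: 0.129
grasp_force: 30.0
[321.21381484 165.00628753] [{'at': [0.4993, -0.0211, 0.0691], 'conf': 0.97}] [ 0.43975878 -0.04460713  0.163242  ]
[302.20742389 122.50404596]
[339.04354043 204.78470821]
yellow [297, 115, 12, 13, 98] [302.5 120.8]
yellow [335, 199, 9, 10, 61] [338.8 203.3]
```

View pics/w2.png

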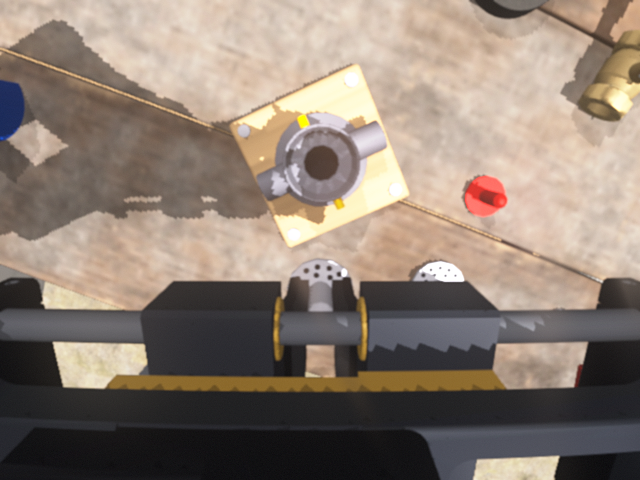

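The wrist view shows the pins at (302,121) and (339,203), within 2 px of prediction, and the strainer disk held at (320,265). I'll check the disk's offset in the grip.

```bash
python3 - <<'E'
from h import *
import pickle; W=pickle.load(open("w2.pkl","rb")); s=read_state(); R=np.array(s["tcp_rot"]);P=np.array(s["position"]);print(P)
for dx in(15,17,19): print(dx,proj(W,P+R@np.array([dx/1e3,0,.0336-.004])))
for u in(-17,17): print(u,proj(W,P+R@np.array([0.006,u/1e3*.93,.0336-.004])))
p=[atz(W,q,.066) for q in((302.5,120.8),(338.8,203.3))];print(p,sum(p)/2)
g=cv2.cvtColor(W["color"],cv2.COLOR_RGB2GRAY); print(g[252:270,318:324].mean(1).round())
m=np.array([.4959,-.022]); print("shift tool",R[:2,:2].T@(m-P[:2])*1e3)
E
```

```text
[ 0.43975878 -0.04460713  0.163242  ]
15 [323.8884587  264.20413848]
17 [323.90661206 260.32964594]
19 [323.92482335 256.4315311 ]
-17 [292.09687775 281.2882764 ]
17 [355.50654003 281.37624857]
[array([ 0.51612498, -0.00171439,  0.066     ]), array([ 0.4759578, -0.0420853,  0.066    ])] [ 0.49604139 -0.02189984  0.066     ]
[194. 198. 201. 202. 200. 192. 174. 163. 178. 189. 192. 190. 179. 162.
 152. 154. 162. 182.]
shift tool [60.51216248 -1.09142707]
```

```bash
python3 -m jog '30 0 0 0 0 0 0; 30.5 0 0 0 0 0 0; 0 0 0 0 0 0 0; 0 0 25 0 0 0 0; 0 0 20 0 0 0 0; 0 0 10 0 0 0 0; 0 0 6 0 0 0 0; 0 0 4 0 0 0 0; 0 0 0 0 0 0 0; 0 0 0 0 0 0 0'
```

```text
time_s: 6.42
position: [0.4954, -0.0219, 0.0984]
tcp_rot: [[0.934, 0.358, 0.001], [0.358, -0.934, -0.0], [0.001, 0.001, -1.0]]
force: [-0.7, -0.2, -0.5]
opening: 0.127
grasp_force: 30.0
```

```bash
python3 -m jog '0 0 0.5 0 0 0 0; 0 0 0 0 0 0 32; 0 0 0 0 0 0 32; 0 0 0 0 0 0 32; 0 0 -30 0 0 0 32; 0 0 -35 0 0 0 50; -45 0 -20 0 0 0 60; -45 0 0 0 0 0 60; 0 0 0 0 0 0 60;0 0 0 0 0 0 60'
python3 - <<'E'
from h import *
W=capture("wrist"); u,v=proj(W,(.4955,-.022,.07)).astype(int); im=W["color"][max(v-75,0):v+75,u-100:u+100]; save("w3",cv2.resize(im,None,fx=4,fy=4,interpolation=cv2.INTER_CUBIC)); print(u,v,place_of("wrist","strainer_disk"))
E
```

```text
time_s: 7.68
position: [0.4121, -0.0544, 0.1828]
tcp_rot: [[0.934, 0.357, 0.002], [0.357, -0.934, -0.001], [0.002, 0.001, -1.0]]
force: [1.0, -0.8, 1.0]
opening: 0.68
grasp_force: 0.0
320 117 [{'at': [0.4942, -0.0239, 0.066], 'conf': 0.92}, {'at': [0.4297, -0.1577, 0.001], 'conf': 0.92}, {'at': [0.4429, -0.2849, -0.0004], 'conf': 0.46}]
```

View pics/w3.png

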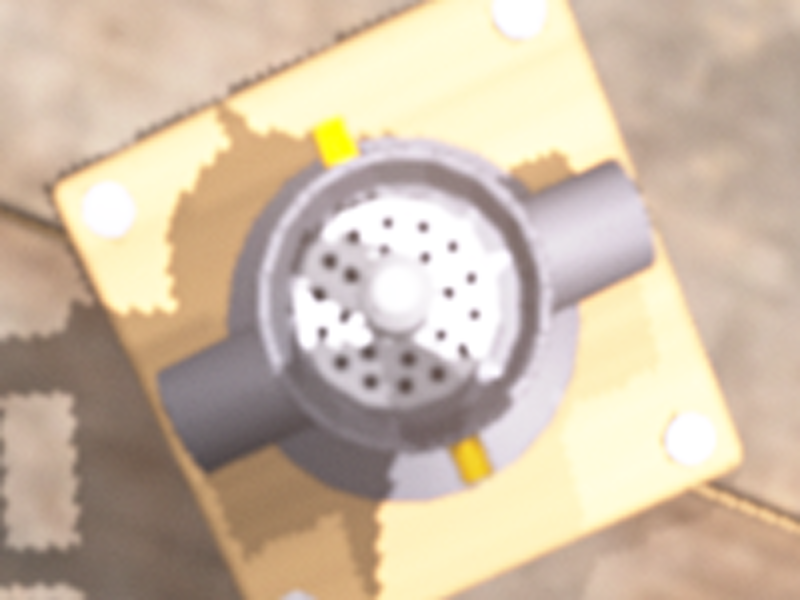

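The crop shows the disk flat on the ledge and centred, with its knob at (397,295) of the crop. Next I go towards the ring, turn the tool and look, checking the vise's clearance too.

```bash
python3 -m jog '14.7 -48.8 -6 0 0 0 64; 14.7 -48.8 -6 0 0 0 64; 14.7 -48.8 -6 0 0 0 64; 14.7 -48.8 -6 0 0 0 64; 14.7 -48.8 -6 0 0 0 64; 14.9 -48.8 -7 0 0 0 64; 0 0 0 0 0 0.165 64; 0 0 0 0 0 0.165 64; 0 0 0 0 0 0.165 64; 0 0 0 0 0 0.165 64; 0 0 0 0 0 0.166 64; 0 0 0 0 0 0 64'
python3 - <<'E'
from h import *
W=capture("wrist"); save("w4",W["color"]); import pickle; pickle.dump(W,open("w4.pkl","wb"))
s=read_state(); print(s["joint_positions"],s["position"])
for p in((.4703,.2415,.028),(.4188,.267,.028),(.4441,.2544,.054)): print(proj(W,p))
im=W["color"]; hsv=cv2.cvtColor(im,cv2.COLOR_RGB2HSV)
m=((hsv[...,0]>20)&(hsv[...,0]<35)&(hsv[...,1]>170)&(hsv[...,2]>110)).astype(np.uint8)
k,l,st,ce=cv2.connectedComponentsWithStats(m)
for i in range(1,k):
    if st[i,4]>15: print("yellow",st[i].tolist(),np.round(ce[i],1))
print(place_of("wrist","ring_collar"),place_of("wrist","lock_ring"))
E
```

```text
time_s: 9.28
position: [0.3894, 0.2518, 0.2193]
tcp_rot: [[0.897, -0.442, 0.0], [-0.442, -0.897, 0.0], [0.0, -0.0, -1.0]]
force: [0.3, 0.1, -0.2]
opening: 0.734
grasp_force: 0.0
[1.90253454e+01 2.00646251e+01 1.06207540e+02 4.90282362e-03
 5.37210698e+01 1.35177839e+02] [0.38927975 0.25166689 0.21932269]
[290.66134928 138.03951292]
[291.72702561 202.74520294]
[288.89837901 173.74880463]
yellow [288, 136, 4, 9, 36] [289.5 140. ]
yellow [290, 200, 4, 7, 23] [291.3 202.8]
yellow [158, 304, 7, 14, 38] [160.8 310. ]
[{'at': [0.4445, 0.2506, 0.0487], 'conf': 0.92}] [{'at': [0.4424, 0.2541, -0.0006], 'conf': 0.98}]
```

View pics/w4.png

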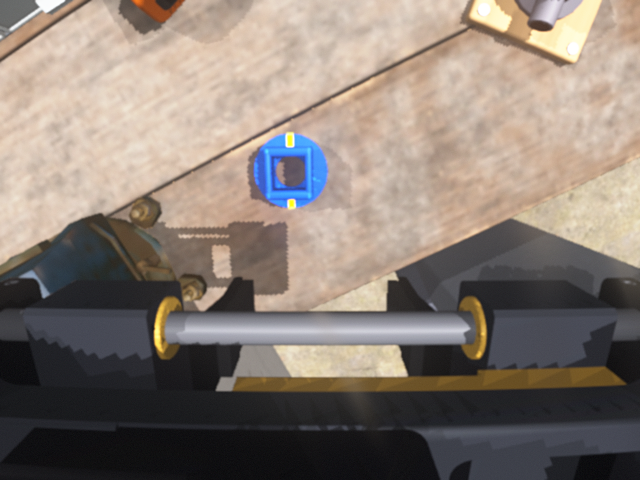

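The wrist view shows the ring at (290,171) with its marks in line with the tool's x, and the vise's bolts at (145,212) and (192,288). I'll triangulate the vise's height.

```bash
python3 - <<'E'
from h import *
import pickle; W=pickle.load(open("w4.pkl","rb")); T=pickle.load(open("c0.pkl","rb"))["top"]
for a,b in(((145,212),(105,280)),((192,288),(103,328))):
    r=[ray(W,a),ray(T,b)]; X=tri(r); print(X,proj(W,X),proj(T,X))
r=read_state();R=np.array(r["tcp_rot"]);P=np.array(r["position"])
p=[atz(W,q,.028) for q in((289.5,140),(291.3,202.8))]; m=sum(p)/2; d=p[0]-p[1]
print(p,m,np.degrees(np.arctan2(d[1],d[0])),np.linalg.norm(d)); print("shift",R[:2,:2].T@(np.array([.4441,.2543])-P[:2])*1e3)
E
```

```text
[0.47117332 0.39903866 0.01813799] [146.4121944  213.39335287] [104.7730666  279.01182491]
[0.38453357 0.40135623 0.01382121] [192.28422473 288.01720377] [102.86437161 327.91080481]
[array([0.46926495, 0.24318666, 0.028     ]), array([0.41892878, 0.26737536, 0.028     ])] [0.44409687 0.25528101 0.028     ] -25.66628841839362 0.055846430804796836
shift [ 48.04637306 -26.91601143]
```

```bash
python3 -m jog '24 -13.7 35 0 0 0 64; 24 -13.6 35 0 0 0 64; 0 0 40 0 0 0 64; 0 0 32 0 0 0 64; 0 0 16 0 0 0 64; 0 0 8 0 0 0 64; 0 0 0 0 0 0 64; 0 0 0 0 0 0 30; 0 0 0 0 0 0 30; 0 0 0 0 0 0 30; 0 0 0 0 0 0 30'
```

```text
time_s: 10.8
position: [0.4443, 0.2543, 0.0541]
tcp_rot: [[0.896, -0.444, 0.001], [-0.444, -0.896, 0.0], [0.001, -0.001, -1.0]]
force: [-0.8, -0.7, 4.3]
opening: 0.458
grasp_force: 30.0
```

```bash
python3 -m jog '0 0 -40 0 0 0 30; 0 0 -50 0 0 0 30; 0 0 -50 0 0 0 30; 28.1 37.5 0 0 0 0 30; 28.1 37.5 0 0 0 0 30; 28.1 37.5 0 0 0 0 30; 28.1 37.5 0 0 0 0 30; 28.1 37.5 0 0 0 0 30; 28.1 37.3 0 0 0 0 30' && python3 -m jog '0 0 0 0 0 -0.1563 30; 0 0 0 0 0 -0.1563 30; 0 0 0 0 0 -0.1563 30; 0 0 0 0 0 -0.1563 30; 0 0 0 0 0 -0.1563 30; 0 0 0 0 0 -0.1563 30; 0 0 0 0 0 -0.1563 30; 0 0 0 0 0 -0.1563 30; 0 0 0 0 0 0 30; 0 0 0 0 0 0 30'
python3 - <<'E'
from h import *
for n in("wrist","scene"):
    W=capture(n); save("r_"+n,W["color"])
    im=W["color"]; hsv=cv2.cvtColor(im,cv2.COLOR_RGB2HSV)
    m=((hsv[...,0]>20)&(hsv[...,0]<35)&(hsv[...,1]>170)&(hsv[...,2]>110)).astype(np.uint8)
    k,l,st,ce=cv2.connectedComponentsWithStats(m)
    for i in range(1,k):
        if st[i,4]>15 and n=="wrist": print("yellow",st[i].tolist(),np.round(ce[i],1))
s=read_state();R=np.array(s["tcp_rot"]);P=np.array(s["position"]);print(P,np.degrees(np.arctan2(R[1,0],R[0,0])))
W=capture("wrist")
for o in((28.8,0,54-28),(28.8,0,54)): print(proj(W,P+R@np.array(o)/1e3))
print(proj(W,(.5158,-.0018,.066)),proj(W,(.4756,-.0423,.066)))
E
```

```text
time_s: 11.92
position: [0.495, -0.0236, 0.1934]
tcp_rot: [[0.896, -0.444, -0.0], [-0.444, -0.896, 0.0], [-0.001, -0.0, -1.0]]
force: [1.0, 1.1, -0.9]
opening: 0.459
grasp_force: 30.0
time_s: 13.18
position: [0.495, -0.0221, 0.1935]
tcp_rot: [[0.705, 0.709, -0.0], [0.709, -0.705, 0.0], [-0.0, -0.0, -1.0]]
force: [0.9, 0.3, -1.2]
opening: 0.458
grasp_force: 30.0
yellow [319, 201, 7, 9, 63] [322. 205.]
yellow [315, 230, 10, 21, 210] [319.5 240. ]
[ 0.49511822 -0.0221195   0.19347899] 45.196031831107746
[321.98280349 239.83889733]
[321.75523069 226.92207275]
[321.88499542 205.11022087] [321.82164693 277.37903992]
```

View pics/r_wrist.png

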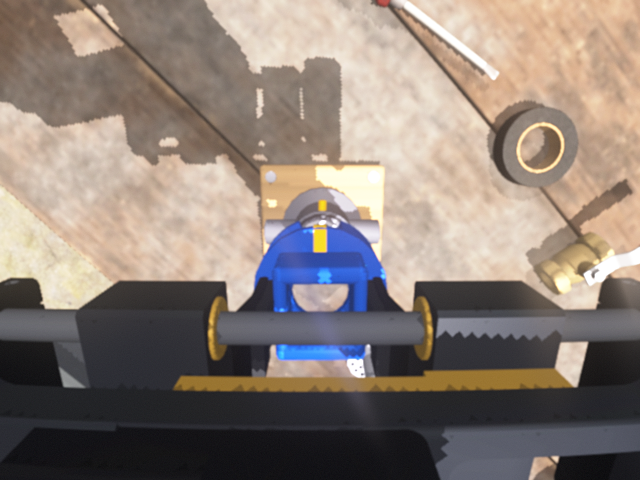

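Held ring: its mark is at (319.5,240), in line with the pin at (322,205) within about 1 mm. I'll nudge and lower.

```bash
python3 -m jog '0 0.8 25 0 0 0 30; 0 0 25 0 0 0 30; 0 0 12 0 0 0 30; 0 0 8 0 0 0 30; 0 0 5 0 0 0 30; 0 0 0 0 0 0 30'
```

```text
time_s: 14.08
position: [0.4959, -0.0227, 0.1186]
tcp_rot: [[0.704, 0.71, 0.0], [0.71, -0.704, -0.0], [0.0, 0.0, -1.0]]
force: [0.2, -0.1, -1.3]
opening: 0.457
grasp_force: 30.0
```

```bash
python3 -m jog '0 0 4 0 0 0 30; 0 0 4 0 0 0 30; 0 0 3 0 0 0 30; 0 0 2 0 0 0 30; 0 0 0 0 0 0 30; 0 0 0 0 0 0 30'
```

```text
time_s: 14.82
position: [0.4958, -0.0227, 0.1056]
tcp_rot: [[0.704, 0.71, 0.0], [0.71, -0.704, -0.0], [0.0, 0.0, -1.0]]
force: [0.2, 0.2, -0.4]
opening: 0.456
grasp_force: 30.0
```

```bash
python3 -m jog '0 0 1 0 0 0.12 30; 0 0 0 0 0 0.13 30; 0 0 0 0 0 0.13 30; 0 0 0 0 0 0.13 30; 0 0 0 0 0 0.13 30; 0 0 0 0 0 0.13 30; 0 0 0 0 0 0.13 30; 0 0 0 0 0 0.12 30; 0 0 0 0 0 0 30; 0 0 0 0 0 0 30'; python3 -c "
from rig import *;s=read_state();print(s['moment'],s['joint_positions'])"
```

```text
time_s: 16.08
position: [0.4958, -0.0227, 0.1046]
tcp_rot: [[0.974, -0.226, 0.0], [-0.226, -0.974, -0.0], [0.0, 0.0, -1.0]]
force: [0.7, 0.3, -1.3]
opening: 0.458
grasp_force: 30.0
[-0.01354481  0.03200513 -0.00914312] [-1.55419659e+01  3.35855508e+01  1.07319439e+02 -7.58674172e-04
  3.90855406e+01  8.75240250e+01]
```

```bash
python3 -m jog '0 0 0 0 0 0.08 30; 0 0 1.2 0 0 0 30; 0 0 1 0 0 0 30; 0 0 0 0 0 0 30; 0 0 0 0 0 0 60; 0 0 0 0 0 0 60; 0 0 0 0 0 0 60; 0 0 -20 0 0 0 64; 0 0 -40 0 0 0 64; -45 0 -30 0 0 0 64; -45 0 -10 0 0 0 64; 0 0 0 0 0 0 64'
python3 - <<'E'
from h import *
W=capture("wrist"); u,v=proj(W,(.4955,-.022,.09)).astype(int); v=max(v,75); save("end",cv2.resize(W["color"][v-75:v+75,u-100:u+100],None,fx=4,fy=4))
im=W["color"]; hsv=cv2.cvtColor(im,cv2.COLOR_RGB2HSV)
m=((hsv[...,0]>20)&(hsv[...,0]<35)&(hsv[...,1]>170)&(hsv[...,2]>110)).astype(np.uint8)
k,l,st,ce=cv2.connectedComponentsWithStats(m); print([(st[i].tolist(),ce[i].round(1)) for i in range(1,k) if st[i,4]>15])
print(u,v,place_of("wrist","lock_ring"),place_of("wrist","ring_collar"))
E
```

```text
time_s: 17.58
position: [0.4062, 0.0062, 0.2029]
tcp_rot: [[0.953, -0.304, -0.003], [-0.304, -0.953, 0.001], [-0.003, 0.0, -1.0]]
force: [0.9, 0.2, -0.1]
opening: 0.737
grasp_force: 0.0
[([318, 62, 5, 7, 35], array([320.,  65.])), ([318, 144, 6, 13, 66], array([320.8, 149.6])), ([156, 307, 8, 17, 52], array([159.3, 315. ]))]
320 109 [] [{'at': [0.498, -0.024, 0.0986], 'conf': 0.85}]
```

View pics/end.png

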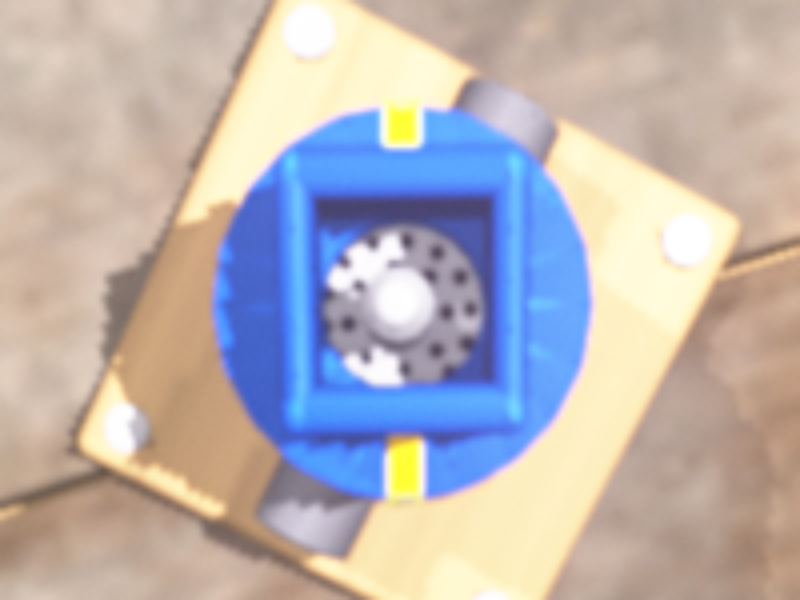

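The crop shows the ring level and centred, marks at (402,125) and (404,468), turned about 62° from the pins. The disk is flat below it, and the tool is clear. I'm handing in.

```bash
python3 -c "
from rig import *;print(hand_in())"
```

```text
the job is handed in; nothing more can be done
None
```

The strainer is back together and handed in at about 18 s of the 51 s allowed: the disk lies flat on the ledge and the ring is on and turned about 62° clockwise; the red blank was not touched, and no verdict was returned.

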